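# Release the lid stay and shut the reagent chest

## Robot

A 6-joint arm with a two-finger parallel gripper is mounted at the origin on a cart in front of the work surface, level with it; the furniture and walls round the work are solid. World frame = base frame: x ahead of the robot, y to its left, z up, the work surface at z = 0. Lengths are in m, angles in rad, forces in N, time in s.
With the tool pointing down it reaches from about 0.225 to 0.875 m from the base axis. Payload 3.4 kg.
Tool frame: the origin (TCP) lies at the very end of the fingers, on their centre line; the grasp point (between the pads) lies 19 mm behind it; z points along the fingers, y is the line along which they close (so a half turn about z gives the same grasp; the last joint's range is limited). The gripper opens to 85 mm and grips with 20 to 120 N. Pads are 22 mm wide; open, the fingers measure 114 mm over their backs; the gripper's body (76 mm by 85 mm) begins 54 mm behind the grasp point. The pads swing forward as they close: fully open they stand 13 mm farther back than shut.
Start: joints at [-1.262, 0.276, 1.505, -0, 1.361, -0.121], TCP at [0.24, -0.523, 0.231] pointing down, gripper open.
Joint ranges: [-2.89, 2.89], [-0.75, 2.08], [0.22, 2.7], [-1.18, 4.32], [0.11, 2.71], [-2.7, 2.7]. Speed limits (rad/s): [2.57, 2.57, 3.14, 3.14, 3.14, 3.14].

## Interface

Orientations are given as a unit quaternion [w, x, y, z].
In Python, from rig import manip, get_image, camera_info gives the robot as it stands. The module is installed in compiled form; this text tells all that it offers.
- The arm moves only by the shell command python3 -m crank 'ROWS' [FORCE]. ROWS is a JSON object of lists of equal length, an entry for each row: "translation": the shift along the tool's x, y, z in mm, a list of three; "roll": the turn about the tool's z in rad; "fingers": the opening, from 0 (shut) to 1 (fully open). A call has 1 to 8 rows; each row shifts and turns the commanded pose from where the row before left it, along the tool's axes as they then stand; what a row does not reach is not made up. A row lasts 1/10 s, in which the tool goes at most 50 mm and 8.59 degrees, less where a joint would pass 70% of its speed; a pose out of reach is approached as far as the arm can. A call is refused whole if a number of a shift passes 50 or a number of a turn 0.15, either way. A call with a gripper value outside its range is refused whole. The fingers move at their own pace and stop on an object; FORCE is the grip in N (left out, the last holds). Time passes only in rows, so rows that do not move let the fingers close. It gives the time, the measured TCP pose, the force, the opening and the grip force at its end, in the units of the state.
- manip.get_state(): the state, without advancing time (a new reading comes with each control period).
- get_image(name): name is "scene" or "top" or "wrist"; returns the picture (480x640x3 uint8, blue, green, red); there is no depth.
- camera_info(name): a dict with "mtx" (3x3 intrinsics, pixels), "D" ([k1, k2, p1, p2, k3] as OpenCV has them; the pictures are not rectified), "rvec" (rotation vector, rad) and "tvec" (3), from world to camera coordinates, as OpenCV has them. Camera axes: x right, y down, z forward; pixel columns grow to the right and rows downward; lengths in m; the calibration is good to about 2 mm. A picture is of the moment at which its call begins: read the wrist's pose just before it. camera_info takes no time and is no camera call; for the wrist camera it gives the pose at the moment of the call.
- manip.sign_off(): hands the job in; it is judged then, once.
The state is a dict: "clock": time; "qpos": joint angles; "qd": joint speeds; "effort": joint torques, N m; "position": TCP position; "ee_rot": TCP orientation; "contact_force": force on the tool from outside, world axes, zero at the start; "moment": the same for the moment, N m; "width": finger opening in m; "gripper_force": force on a finger pad.
Only numpy, scipy, OpenCV 4.12 (cv2) and the standard library are available. Lean on these libraries where they do the work, as an engineer would, in place of code of your own. Each camera call takes 0.05 s, during which the arm holds its last target. There are 200 camera calls.

## Task

Shut the blue reagent chest whose white lid is propped open by the notched steel stay on its near face: lift the stay by its red tab, keep it up until the lid has sunk past both notches, let it down again, then press the lid until its catch snaps and it is fully shut. Do not force anything, and leave the jar and the tape in front of it where they are.

Things in the scene. Friction and masses are not known exactly. Their poses are not given: they have to be found in the camera images.
- chest: Blue chest, fixed: 160 mm along its x, 240 along y, rim 115 high. Origin: centre of its underside; z up, x away from the robot and y left at yaw 0. The lid's hinge runs along x on the left rim (y +115, z 115 mm), its free edge comes down on the right, on a spring roller catch. The stay is on the -x face. Two reagent bottles stand inside.
- lid (a joint): Lid opening, rad: 0 shut, 1.17 locked in the stay's upper notch, 0.68 in the second. White, 240 x 160 x 20 mm, 0.6 kg. Its damped hinge lets it sink by itself at 0.15 to 0.6 rad/s once the stay is lifted (1.5 to 2.5 s from notch to notch), down to the catch at about 0.07 rad; pressed steadily there with about 10 N (a brief touch is not enough) it snaps shut and stays shut.
- stay (a joint): Stay angle about its pivot, rad, growing as the tab rises. Locked 0.13 (upper notch) or 0.15 (second); above 0.22 both notches clear the pin; 0.30 hard stop (tab 34 mm above locked); 0 when it lies on the pin with the lid shut. Spring and weight press it down (4 to 6 N at the tab). Let go with the lid above 0.65 rad, it drops into a notch again.
- stay_pivot (a point): Pivot axis of the stay on the chest's near face, at chest (-98, -85, 85) mm; the axis is chest x. The stay runs from here to the left and up (32 degrees when locked); axes as the chest's.
- stay_tab (a point): Centre of the underside of the red tab, 200 mm from the pivot. Flat plate, 46 mm along chest x (standing out to -x from the stay), 60 mm along the stay, 5 mm thick, sloping as the stay does; free below, but keep to its outer 35 mm: steel stay and lid pin are at its +x edge. Axes: x as chest x, y along the stay, z square to the tab, up.
- lid_press (a point): Point on the lid's upper face, half-way along chest x and 190 mm from the hinge axis; z square to the lid, outward. With the lid shut it lies at chest (0, -75, 136) mm.
- sample_jar: Clear glass sample jar with some grey-brown matter, 69 mm wide, 105 mm high, loose, standing in front of the chest; origin at the centre of its underside. Leave it alone.
- tape: Roll of yellowish tape lying flat, 104 mm wide, 25 mm high, loose, in front of the chest on the left; origin at the centre of its underside. Leave it alone.
- burette_bottle: Amber glass bottle, about 110 mm wide, with a glass burette standing on it to more than 0.6 m height and red stopcocks at about 0.25 m; part of the bench, fixed, always at the same place to the right of the chest, between it and the hand's starting place; origin at its foot. Swing the arm round in front of it (nearer the robot), not through it.

How it is judged:
On the way:
1. the stay is lifted clear of the pin while the lid still stands open (value of joint stay above 0.2 rad and value of joint lid above 0.9 rad), for 0.1 s.
At the end, for the whole second after the job is handed in: the lid is fully shut past its catch (within 0.03 rad), the stay lies down on its pin (below 0.05 rad), and the jar and tape are within 30 mm of where they stood (value of joint lid below 0.03 rad and value of joint stay below 0.05 rad and distance of each of sample_jar, tape from where it was at the start of the episode below 0.03 m); the robot touches nothing.
It fails at once if the chest, its lid or its stay is forced (more than 40 N from the robot) (contact force between any of the arm, the fingers and chest above 40 N).
It fails at once if the jar or the tape is knocked away (more than 30 mm) (distance of any of sample_jar, tape from where it was at the start of the episode above 0.03 m).
It also fails if it takes over 53 s, if anything falls off the work surface, if the arm or the gripper's body presses on something with over 40 N, if the wrist force passes 120 N, or if a joint passes its speed limit or range.

## Working session

There is one attempt and no reset: what is moved stays moved. The work goes in short steps, Python scripts to look and compute and a shell command to move; the robot and the scene stay as the last step left them, time stands still between calls to the robot, and variables do not carry over. Pictures are saved under pics/ and viewed, at most 10 in all, crops included, and the job is handed in when it is done.

```bash
mkdir -p pics; python3 - <<'E'
from rig import manip,get_image,camera_info
import cv2,numpy as np
print(manip.get_state())
for n in ("scene","top"):
    cv2.imwrite(f"pics/{n}0.png",get_image(n)); c=camera_info(n); R=cv2.Rodrigues(np.array(c["rvec"],float))[0]
    print(n,c["mtx"],c["D"],(-R.T@np.array(c["tvec"]).ravel()).round(3))
E
```

```text
{'clock': 0.0, 'qpos': array([-1.26198837e+00,  2.76604737e-01,  1.50616916e+00, -1.50653573e-06,
        1.36068935e+00, -1.21009555e-01]), 'qd': array([-0.00029709, -0.00041684,  0.002693  ,  0.00017761,  0.00039768,
       -0.00083429]), 'effort': array([ 2.71394238e-03, -4.16760349e+01, -2.45802927e+01,  7.80982054e-05,
        1.10203132e-02,  1.97350283e-05]), 'position': array([ 0.2394289 , -0.52218331,  0.2304198 ]), 'ee_rot': array([-9.31107779e-04,  9.76995396e-01,  2.13258343e-01, -8.84279574e-05]), 'contact_force': array([ 0.53962504, -0.2745274 ,  0.59365413]), 'moment': array([ 0.01464059,  0.01603881, -0.02842479]), 'gripper_force': 0.0, 'width': 0.08528501897317513}
scene [[497.52825362   0.         320.79111637]
 [  0.         497.52825362 240.96355235]
 [  0.           0.           1.        ]] [-0.03789519  0.          0.          0.          0.        ] [0.238 0.858 0.553]
top [[562.14082198   0.         320.85860411]
 [  0.         562.14082198 240.86474237]
 [  0.           0.           1.        ]] [-0.06966888  0.          0.          0.          0.        ] [0.342 0.179 1.196]
```

View pics/scene0.png

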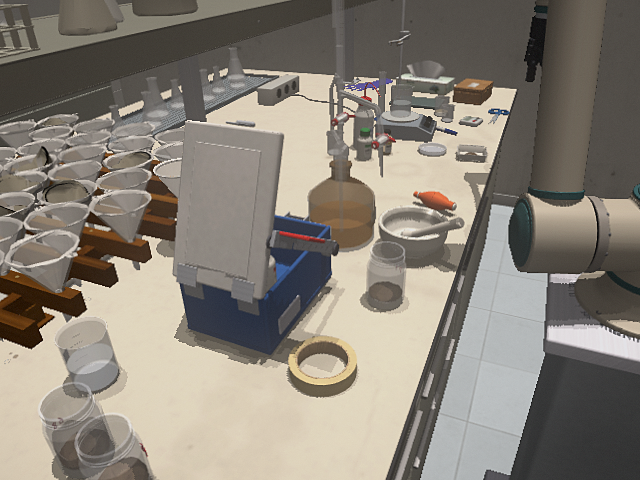

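View pics/top0.png

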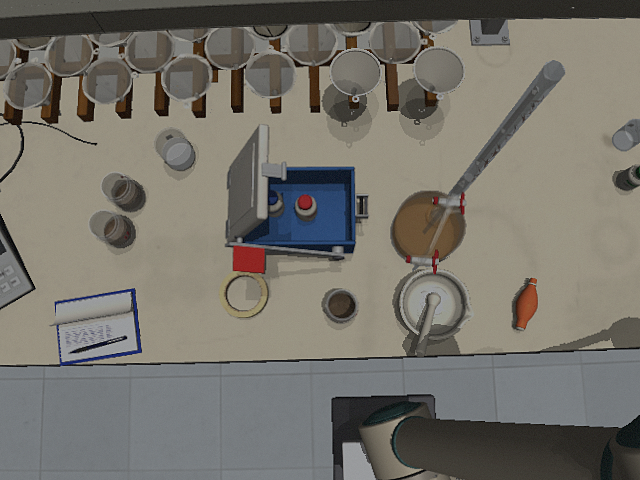

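The scene view shows the chest with its lid upright at (230,200), the red tab at (300,237), the jar at (385,275) and the tape at (323,365). In the top view the right rim corners are near (354,167) and (354,251), the tab at (249,260), the tape at (245,295), the jar at (341,305) and the burette bottle at (428,228).

```bash
cat > h.py <<'E'
import cv2,numpy as np
from rig import camera_info
def ray(n,uv,c=None):
    c=c or camera_info(n); R=cv2.Rodrigues(np.array(c["rvec"],float))[0]; t=np.array(c["tvec"],float).ravel()
    p=cv2.undistortPoints(np.array(uv,float).reshape(-1,1,2),np.array(c["mtx"]),np.array(c["D"])).reshape(-1,2)
    return -R.T@t, np.c_[p,np.ones(len(p))]@R
def plane(n,uv,z):
    o,d=ray(n,uv); return o+d*((z-o[2])/d[:,2])[:,None]
def proj(n,P):
    c=camera_info(n); return cv2.projectPoints(np.array(P,float).reshape(-1,1,3),np.array(c["rvec"],float),np.array(c["tvec"],float),np.array(c["mtx"]),np.array(c["D"]))[0].reshape(-1,2)
E
python3 - <<'E'
from h import *
im=cv2.imread("pics/top0.png"); hsv=cv2.cvtColor(im,cv2.COLOR_BGR2HSV)
def big(m):
    cs=cv2.findContours(m,0,2)[0]; return max(cs,key=cv2.contourArea)
red=cv2.inRange(hsv,(0,150,80),(8,255,255))|cv2.inRange(hsv,(172,150,80),(180,255,255))
r=red.copy(); r[:, :220]=0; r[:,275:]=0; r[:235]=0; r[290:]=0
c=big(r); box=cv2.boxPoints(cv2.minAreaRect(c)); print("tab box",box.round(1).tolist(),cv2.contourArea(c))
print("tab z.19",plane("top",box,.19).round(3).tolist(), plane("top",box.mean(0),.19).round(3))
blue=cv2.inRange(hsv,(105,120,30),(125,255,255)); blue[:150]=0; blue[270:]=0; blue[:,:225]=0; blue[:,360:]=0
b=blue>0
for row in range(175,250,12):
    x=np.where(b[row])[0]; print(row,x.max(),end=" ")
for col in range(285,350,10):
    y=np.where(b[:,col])[0]; print(col,y.min(),y.max(),end=" ")
bb=cv2.boxPoints(cv2.minAreaRect(big(cv2.morphologyEx(blue,cv2.MORPH_CLOSE,np.ones((9,9)))))); print("\nrim",bb.round(1).tolist(),plane("top",bb,.115).round(3).tolist())
s=cv2.imread("pics/scene0.png"); hs=cv2.cvtColor(s,cv2.COLOR_BGR2HSV)
r=cv2.inRange(hs,(0,150,80),(8,255,255))|cv2.inRange(hs,(172,150,80),(180,255,255)); r[:225]=0;r[255:]=0;r[:,:260]=0;r[:,345:]=0
c=big(r); print("scene tab",cv2.boundingRect(c)); 
print([tuple(c[i][0]) for i in (c[:,0,0].argmin(),c[:,0,0].argmax(),c[:,0,1].argmin(),c[:,0,1].argmax())])
for nm,uv,z in (("jar top",(341,305),.105),("tape",(245,295),.025),("bottle",(428,228),.1),("burette tips",(422,260),.25)): print(nm,plane("top",uv,z).round(3))
E
```

```text
tab box [[231.6999969482422, 271.0], [233.0, 245.6999969482422], [264.20001220703125, 247.3000030517578], [263.0, 272.6000061035156]] 711.0
tab z.19 [[0.482, 0.351, 0.19], [0.529, 0.349, 0.19], [0.524, 0.292, 0.19], [0.478, 0.295, 0.19]] [[0.503 0.322 0.19 ]]
175 353 187 354 199 354 211 354 223 354 235 354 247 353 285 181 246 295 168 246 305 168 248 315 167 249 325 167 250 335 167 245 345 167 252 
rim [[243.0, 167.0], [354.0, 167.0], [354.0, 252.0], [243.0, 252.0]] [[0.704, 0.342, 0.115], [0.696, 0.118, 0.115], [0.523, 0.125, 0.115], [0.53, 0.342, 0.115]]
scene tab (279, 231, 46, 12)
[(np.int32(279), np.int32(232)), (np.int32(324), np.int32(241)), (np.int32(280), np.int32(231)), (np.int32(323), np.int32(242))]
jar top [[0.422 0.154 0.105]]
tape [[0.454 0.352 0.025]]
bottle [[ 0.569 -0.025  0.1  ]]
burette tips [[0.483 0.017 0.25 ]]
```

```bash
python3 - <<'E'
import cv2,numpy as np
a=cv2.imread("pics/top0.png")[150:330,210:370]; b=cv2.imread("pics/scene0.png")[200:300,160:360]
a=cv2.resize(a,None,fx=3.3,fy=3.3)[:594]
cv2.imwrite("pics/cropt.png",a)
E
```

```text
(no output)
```

View pics/cropt.png

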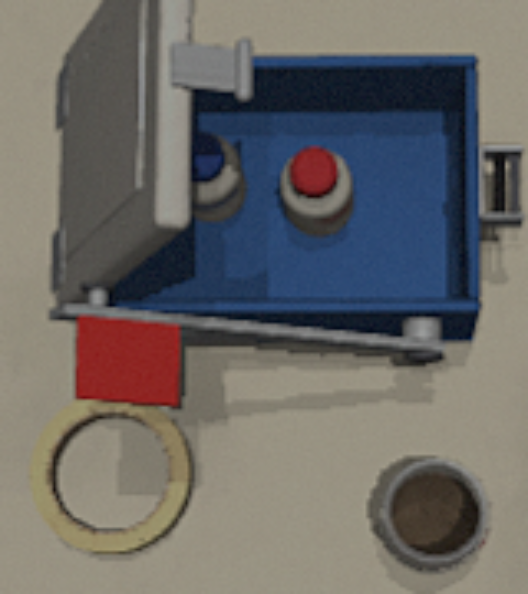

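```bash
cat >> h.py <<'E'
C=np.array([.621,.2415,0]); YAW=-.04
def w(p):
    p=np.array(p,float).reshape(-1,3)/1000; c,s=np.cos(YAW),np.sin(YAW)
    return p@np.array([[c,s,0],[-s,c,0],[0,0,1]])+C
E
python3 - <<'E'
from h import *
from rig import manip
R=plane("top",[(354.8,167.3),(354.8,244)],.115);print("right rim",R.round(4), "len",np.linalg.norm(R[0]-R[1]).round(3))
a=np.deg2rad(32)
def tab(x,s,h=5): return [x,-85+s*np.cos(a)-h*np.sin(a),85+s*np.sin(a)+h*np.cos(a)]
P=w([tab(-146,170),tab(-146,230),tab(-100,230),tab(-100,170)])
print("model tab",P.round(3).tolist()); print("top",proj("top",P).round(1).tolist()); print("scene",proj("scene",P).round(1).tolist())
print("pivot top",proj("top",w([-98,-85,85])).round(1),"scene rim corners",proj("scene",w([[-80,-120,115],[-80,120,115],[-80,120,0],[80,-120,115]])).round(0).tolist())
# triangulate left outer/right outer visible corners
c=camera_info("wrist");Rw=cv2.Rodrigues(np.array(c["rvec"],float))[0];o=-Rw.T@np.array(c["tvec"],float).ravel()
s=manip.get_state(); from scipy.spatial.transform import Rotation as Ro
q=s["ee_rot"]; T=Ro.from_quat([q[1],q[2],q[3],q[0]]).as_matrix(); print("wrist cam in tool",(T.T@(o-s["position"])).round(3), "tool x",T[:,0].round(3))
print("mortar",plane("top",(432,303),.05).round(3))
E
```

```text
right rim [[0.6954 0.1166 0.115 ]
 [0.5389 0.123  0.115 ]] len 0.157
model tab [[0.477, 0.304, 0.179], [0.479, 0.355, 0.211], [0.525, 0.353, 0.211], [0.523, 0.302, 0.179]]
top [[258.7, 273.8], [227.9, 271.2], [229.0, 245.7], [259.5, 249.0]]
scene [[324.7, 250.2], [307.9, 248.3], [277.4, 241.3], [296.1, 243.6]]
pivot top [[335.8 256.7]] scene rim corners [[333.0, 226.0], [266.0, 300.0], [271.0, 358.0], [258.0, 210.0]]
wrist cam in tool [ 0.075  0.    -0.144] tool x [0.909 0.417 0.   ]
mortar [[ 0.424 -0.033  0.05 ]]
```

```bash
python3 - <<'E'
import cv2
cv2.imwrite("pics/crops.png",cv2.resize(cv2.imread("pics/scene0.png")[210:350,165:350],None,fx=4,fy=4,interpolation=2))
E
```

```text
(no output)
```

View pics/crops.png

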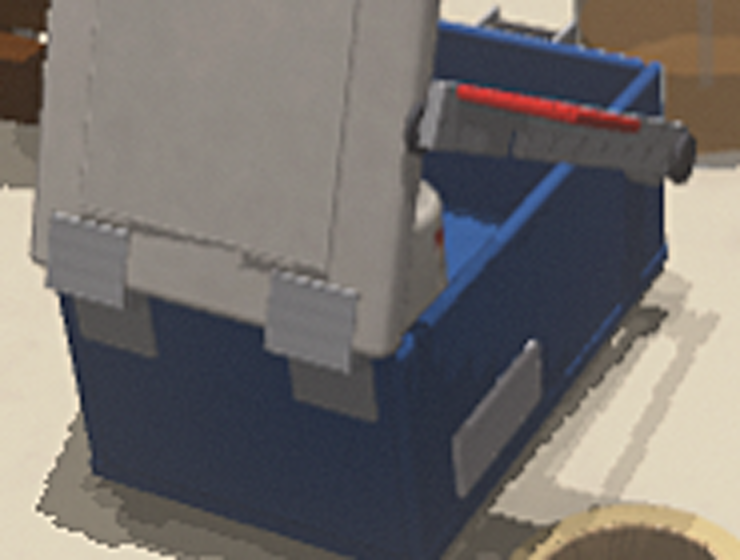

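The close-ups show a thin red strip, (279,232)–(325,242) in the scene view. So the tab sits on the stay's upper edge, about 12 mm square above the pivot line, with its left end edge near world y 0.348, z 0.22.

Since the tool can't tilt, I'll push the tab's upper-left end edge right and up along its arc with closed fingers. I'll turn the hand so the camera side faces the robot.

```bash
python3 -m crank '{"translation":[[0,0,-20],[0,0,-20],[0,0,-20],[0,0,-10],[0,0,0],[0,0,0],[0,0,0],[0,0,0]],"roll":[-0.15,-0.15,-0.15,-0.15,-0.15,-0.15,-0.15,-0.15],"fingers":[0,0,0,0,0,0,0,0]}' 20
python3 -m crank '{"translation":[[0,0,0],[0,0,0],[0,0,0],[0,0,0],[0,0,0],[0,0,0],[0,0,0],[0,0,0]],"roll":[-0.15,-0.15,-0.15,-0.15,-0.15,-0.15,-0.15,-0.15],"fingers":[0,0,0,0,0,0,0,0]}'
python3 -m crank '{"translation":[[0,0,0],[0,0,0],[0,0,0]],"roll":[-0.15,-0.12,0],"fingers":[0,0,0]}'
python3 -c "
from rig import manip;s=manip.get_state();print(s['qpos'].round(3))"
```

```text
clock: 0.9
position: [0.2395, -0.5224, 0.3008]
ee_rot: [-0.0, 0.684, 0.73, 0.0]
contact_force: [-0.2, -0.2, -0.4]
width: -0.0
gripper_force: 0.0
clock: 1.7
position: [0.2395, -0.5225, 0.3008]
ee_rot: [-0.0, 0.152, 0.988, 0.0]
contact_force: [-0.7, -0.4, 0.5]
width: -0.0001
gripper_force: 0.0
clock: 2.0
position: [0.2612, -0.514, 0.3001]
ee_rot: [-0.01, 0.037, 0.999, -0.004]
contact_force: [-0.3, -0.5, -0.4]
width: 0.0001
gripper_force: 0.0
[-1.208  0.25   1.373 -0.021  1.519 -2.704]
```

```bash
python3 -m crank '{"translation":[[-10,30,0],[-10,30,0],[-10,40,0],[-10,40,0],[-10,40,0],[-10,40,0],[0,40,0],[0,40,0]],"roll":[0,0,0,0,0,0,0,0],"fingers":[0,0,0,0,0,0,0,0]}'
python3 -c "
from rig import manip;s=manip.get_state();print(s['qpos'].round(3))"
```

```text
clock: 2.8
position: [0.3418, -0.2192, 0.2961]
ee_rot: [-0.011, 0.039, 0.999, -0.005]
contact_force: [0.8, -0.1, -0.3]
width: 0.0004
gripper_force: 0.0
[-0.723 -0.011  1.691 -0.021  1.472 -2.215]
```

```bash
python3 -m crank '{"translation":[[3,40,0],[3,40,0],[3,40,0],[3,40,0],[3,40,0],[3,40,0],[3,40,0],[3,40,0]],"roll":[-0.04,0,0,0,0,0,0,0],"fingers":[0,0,0,0,0,0,0,0]}'
python3 -m crank '{"translation":[[0,40,0],[0,40,0],[0,40,0],[0,40,0],[-20,40,0],[-30,40,0],[-30,40,0],[-10,20,0]],"roll":[0,0,0,0,0,0,0,0],"fingers":[0,0,0,0,0,0,0,0]}'
python3 -c "
from rig import manip;s=manip.get_state();print(s['qpos'].round(3))"
```

```text
clock: 3.6
position: [0.3308, 0.1013, 0.2939]
ee_rot: [-0.01, 0.019, 1.0, -0.005]
contact_force: [1.8, -0.3, 0.2]
width: -0.0002
gripper_force: 0.0
clock: 4.4
position: [0.4349, 0.3992, 0.2877]
ee_rot: [-0.01, 0.018, 1.0, -0.004]
contact_force: [-1.3, -0.2, -0.2]
width: -0.0002
gripper_force: 0.0
[ 0.622  0.286  1.352  0.005  1.525 -0.913]
```

```bash
python3 -m crank '{"translation":[[-29,0,0],[-29,0,0],[0,0,30],[0,0,35],[0,0,30],[0,0,20],[0,0,10],[0,0,0]],"roll":[0,0,0,0,0,0,0,0],"fingers":[0,0,0,0,0,0,0,0]}'
python3 - <<'E'
from rig import manip,get_image
import cv2
print(manip.get_state()["position"])
a=get_image("scene")[120:360,140:460]; b=get_image("top")[150:330,170:410]
cv2.imwrite("pics/c1.png",cv2.vconcat([cv2.resize(a,(400,300)),cv2.resize(b,(400,300))]))
E
```

```text
clock: 5.2
position: [0.4869, 0.3926, 0.1615]
ee_rot: [-0.012, 0.018, 1.0, -0.005]
contact_force: [0.4, -0.1, 0.7]
width: 0.0001
gripper_force: 0.0
[0.48692099 0.39262534 0.1615011 ]
```

View pics/c1.png

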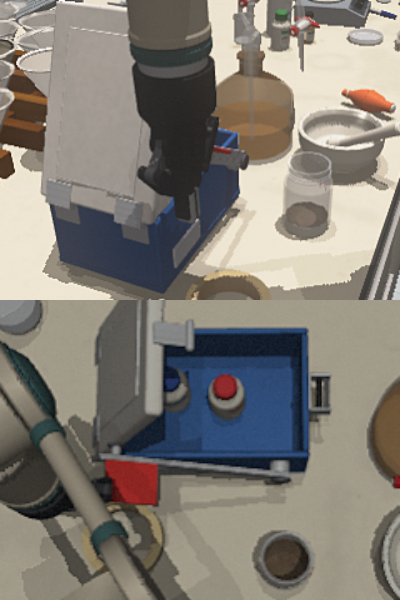

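The picture shows the closed fingers just left of the tab, clear of the tape and lid, with knuckles bulging higher up. I'll raise the tip slightly and then approach to contact.

```bash
python3 -m crank '{"translation":[[-5,0,-12],[0,0,-12],[0,-10,0],[0,-5,0],[0,-3,0],[0,0,0]],"roll":[0,0,0,0,0,0],"fingers":[0,0,0,0,0,0]}'
python3 -m crank '{"translation":[[0,-3,0],[0,-3,0],[0,0,0]],"roll":[0,0,0],"fingers":[0,0,0]}'
```

```text
clock: 5.9
position: [0.492, 0.3746, 0.1869]
ee_rot: [-0.011, 0.019, 1.0, -0.005]
contact_force: [-0.1, 0.2, 0.6]
width: 0.0002
gripper_force: 0.0
clock: 6.2
position: [0.492, 0.3691, 0.187]
ee_rot: [-0.011, 0.018, 1.0, -0.005]
contact_force: [0.1, -0.0, -0.7]
width: 0.0
gripper_force: 0.0
```

```bash
python3 -m crank '{"translation":[[0,-2,0],[0,-2,0],[0,0,0]],"roll":[0,0,0],"fingers":[0,0,0]}'
python3 -m crank '{"translation":[[0,-2,0],[0,0,0]],"roll":[0,0],"fingers":[0,0]}'
```

```text
clock: 6.5
position: [0.4919, 0.3653, 0.1872]
ee_rot: [-0.01, 0.018, 1.0, -0.005]
contact_force: [0.4, 0.6, -0.3]
width: -0.0002
gripper_force: 0.0
clock: 6.7
position: [0.4919, 0.3633, 0.1873]
ee_rot: [-0.01, 0.018, 1.0, -0.005]
contact_force: [0.2, -0.0, -0.5]
width: 0.0001
gripper_force: 0.0
```

```bash
python3 -m crank '{"translation":[[0,-2,0],[0,0,0]],"roll":[0,0],"fingers":[0,0]}'|grep -E "pos|cont"
python3 -m crank '{"translation":[[0,-2,0],[0,0,0]],"roll":[0,0],"fingers":[0,0]}'|grep -E "pos|cont"
python3 -m crank '{"translation":[[0,-2,0],[0,0,0]],"roll":[0,0],"fingers":[0,0]}'|grep -E "pos|cont"
```

```text
position: [0.4918, 0.3613, 0.1873]
contact_force: [-0.1, 0.4, -0.6]
position: [0.4918, 0.3597, 0.1874]
contact_force: [0.2, 0.5, -0.3]
position: [0.4918, 0.3591, 0.1878]
contact_force: [-0.3, 4.8, 1.1]
```

Contact came at y≈0.3595. Now I'll follow the arc, checking the force.

```bash
python3 -m crank '{"translation":[[0,-2,-4],[0,-2,-4],[0,0,0]],"roll":[0,0,0],"fingers":[0,0,0]}'|grep -E "pos|cont"
python3 -m crank '{"translation":[[0,-3,-4],[0,-2,-4],[0,0,0]],"roll":[0,0,0],"fingers":[0,0,0]}'|grep -E "pos|cont"
python3 -m crank '{"translation":[[0,-3,-4],[0,-2,-3],[0,0,0]],"roll":[0,0,0],"fingers":[0,0,0]}'|grep -E "pos|cont"
```

```text
position: [0.4917, 0.3533, 0.1958]
contact_force: [-0.5, 3.0, -0.1]
position: [0.4917, 0.3482, 0.204]
contact_force: [0.3, 2.9, -2.6]
position: [0.4917, 0.3434, 0.211]
contact_force: [-0.4, 1.1, -1.3]
```

```bash
python3 -m crank '{"translation":[[0,-2,-3],[0,0,0],[0,0,0]],"roll":[0,0,0],"fingers":[0,0,0]}'|grep -E "pos|cont"
python3 - <<'E'
from rig import manip,get_image
import cv2
a=get_image("scene")[120:360,140:460]; b=get_image("top")[150:330,170:410]
cv2.imwrite("pics/c2.png",cv2.vconcat([cv2.resize(a,(400,300)),cv2.resize(b,(400,300))]))
E
```

```text
position: [0.4917, 0.3417, 0.2135]
contact_force: [0.3, 2.8, -1.7]
```

View pics/c2.png

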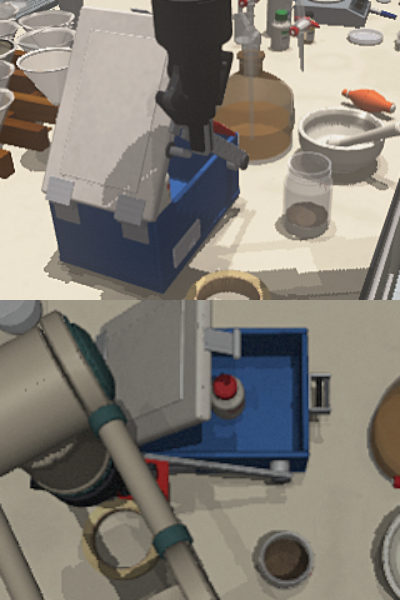

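The lid is sinking freely (its free edge is now near top crop (210,400)) and the stay is held up. I'll hold here.

```bash
for i in 1 2 3 4; do python3 -m crank '{"translation":[[0,0,0],[0,0,0],[0,0,0],[0,0,0],[0,0,0],[0,0,0],[0,0,0],[0,0,0]],"roll":[0,0,0,0,0,0,0,0],"fingers":[0,0,0,0,0,0,0,0]}'|grep -E "clock|pos|cont"; done
python3 - <<'E'
from rig import manip,get_image
import cv2
a=get_image("scene")[120:360,140:460]; b=get_image("top")[150:330,170:410]
cv2.imwrite("pics/c3.png",cv2.vconcat([cv2.resize(a,(400,300)),cv2.resize(b,(400,300))]))
E
```

```text
clock: 9.4
position: [0.4917, 0.3418, 0.2135]
contact_force: [0.4, 2.5, -1.5]
clock: 10.2
position: [0.4916, 0.3418, 0.2135]
contact_force: [0.7, 2.0, -1.7]
clock: 11.0
position: [0.4916, 0.3418, 0.2135]
contact_force: [0.7, 2.9, -1.1]
clock: 11.8
position: [0.4916, 0.3417, 0.2135]
contact_force: [0.7, 3.0, -0.7]
```

View pics/c3.png

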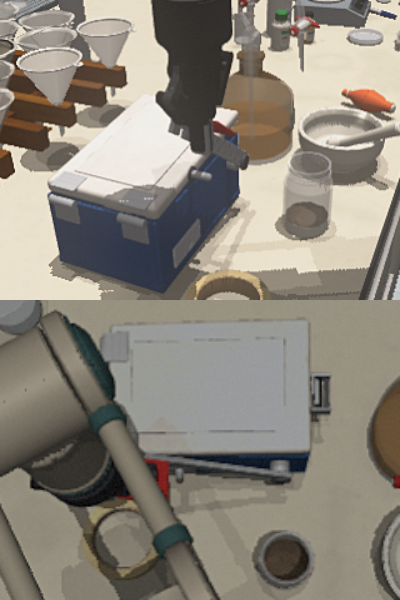

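The lid is down on the catch and the stay is still held up. Next I'll let the stay down along its arc and back away to the left.

```bash
python3 -m crank '{"translation":[[0,4,5],[0,4,5],[0,4,5],[0,4,6],[0,5,6],[0,5,6],[0,5,6],[0,5,6]],"roll":[0,0,0,0,0,0,0,0],"fingers":[0,0,0,0,0,0,0,0]}'|grep -E "clock|pos|cont"
python3 -m crank '{"translation":[[0,8,0],[0,15,0],[0,0,0],[0,0,0]],"roll":[0,0,0,0],"fingers":[0,0,0,0]}'|grep -E "clock|pos|cont"
python3 -m crank '{"translation":[[0,0,-30],[0,0,-40],[0,0,-40],[30,0,-20],[30,-30,0],[0,-40,0],[0,-40,0],[0,-40,0]],"roll":[0,0,0,0,0,0,0,0],"fingers":[0,0,0,0,0,0,0,0]}'|grep -E "clock|pos|cont"
```

```text
clock: 12.7
position: [0.4913, 0.3764, 0.1671]
contact_force: [-0.2, 0.6, -0.5]
clock: 13.1
position: [0.4929, 0.4008, 0.1681]
contact_force: [1.5, -0.1, 0.1]
clock: 13.9
position: [0.4294, 0.252, 0.3011]
contact_force: [-0.0, -0.8, -0.5]
```

```bash
python3 -m crank '{"translation":[[-38,-16,0],[-38,-16,0],[-38,-16,0],[-38,-16,0],[-38,-14,0],[0,0,40],[0,0,40],[0,0,30]],"roll":[0,0,0,0,0,0,0,0],"fingers":[0,0,0,0,0,0,0,0]}'|grep -E "clock|pos|cont"
python3 -m crank '{"translation":[[0,0,8],[0,0,8],[0,0,4],[0,0,0]],"roll":[0,0,0,0],"fingers":[0,0,0,0]}'|grep -E "clock|pos|cont"
python3 - <<'E'
from rig import manip,get_image
import cv2
a=get_image("scene")[120:360,140:460]; b=get_image("top")[150:330,170:410]
cv2.imwrite("pics/c4.png",cv2.vconcat([cv2.resize(a,(400,300)),cv2.resize(b,(400,300))]))
E
```

```text
clock: 14.7
position: [0.6141, 0.1669, 0.185]
contact_force: [0.8, -0.4, -1.4]
clock: 15.1
position: [0.615, 0.1679, 0.1685]
contact_force: [-0.4, 0.1, 0.6]
```

View pics/c4.png

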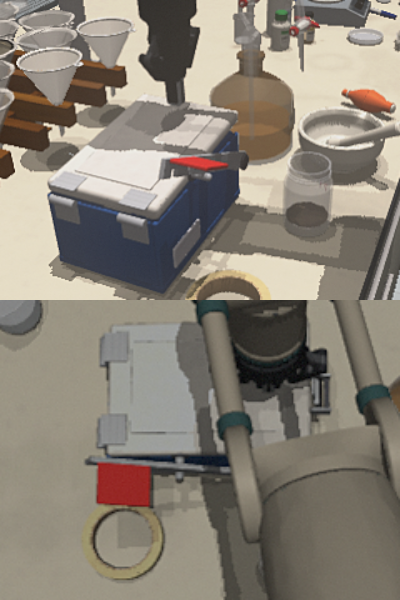

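The stay lies low on its pin (tab at top crop (123,484)), the tape has not moved, and the fingers are above the press point. Now I'll press down in small steps.

```bash
python3 -m crank '{"translation":[[0,0,5],[0,0,5],[0,0,4],[0,0,0]],"roll":[0,0,0,0],"fingers":[0,0,0,0]}'|grep -E "clock|pos|cont"
python3 -m crank '{"translation":[[0,0,2],[0,0,2],[0,0,0]],"roll":[0,0,0],"fingers":[0,0,0]}'|grep -E "clock|pos|cont"
```

```text
clock: 15.6
position: [0.6136, 0.1675, 0.1524]
contact_force: [0.2, 0.7, 0.4]
clock: 15.9
position: [0.6142, 0.1676, 0.1495]
contact_force: [-0.0, -0.3, 0.6]
```

```bash
for i in 1 2 3; do python3 -m crank '{"translation":[[0,0,1],[0,0,1],[0,0,0],[0,0,0]],"roll":[0,0,0,0],"fingers":[0,0,0,0]}'|grep -E "clock|pos|cont"; done
```

```text
clock: 16.3
position: [0.6143, 0.1675, 0.1491]
contact_force: [-2.1, -0.8, 7.5]
clock: 16.7
position: [0.6142, 0.1672, 0.1468]
contact_force: [-0.7, -1.1, 3.8]
clock: 17.1
position: [0.6137, 0.1676, 0.1427]
contact_force: [0.4, -0.5, -0.5]
```

```bash
for i in 1 2 3; do python3 -m crank '{"translation":[[0,0,2],[0,0,0],[0,0,0]],"roll":[0,0,0],"fingers":[0,0,0]}'|grep -E "clock|pos|cont"; done
```

```text
clock: 17.4
position: [0.6138, 0.1675, 0.1411]
contact_force: [0.6, -0.2, -0.3]
clock: 17.7
position: [0.6138, 0.1675, 0.1393]
contact_force: [0.1, 0.1, -0.5]
clock: 18.0
position: [0.6138, 0.1675, 0.1373]
contact_force: [-0.5, -0.8, 0.3]
```

```bash
for i in 1 2; do python3 -m crank '{"translation":[[0,0,1],[0,0,1],[0,0,0],[0,0,0]],"roll":[0,0,0,0],"fingers":[0,0,0,0]}'|grep -E "clock|pos|cont"; done
```

```text
clock: 18.4
position: [0.614, 0.1675, 0.1361]
contact_force: [-1.0, -0.4, 5.3]
clock: 18.8
position: [0.614, 0.1675, 0.1359]
contact_force: [-3.0, -0.7, 12.7]
```

The lid is firm at 0.136, the height given for shut. I'll hold briefly, retract and check.

```bash
python3 -m crank '{"translation":[[0,0,0],[0,0,0],[0,0,0],[0,0,0],[0,0,0],[0,0,0]],"roll":[0,0,0,0,0,0],"fingers":[0,0,0,0,0,0]}'|grep -E "clock|pos|cont"
python3 -m crank '{"translation":[[0,0,-10],[0,0,-40],[0,0,-50],[0,0,-50],[40,0,0],[40,0,0],[40,0,0],[0,0,0]],"roll":[0,0,0,0,0,0,0,0],"fingers":[0,0,0,0,0,0,0,0]}'|grep -E "clock|pos|cont"
python3 - <<'E'
from rig import get_image
import cv2
a=get_image("scene")[120:360,140:460]; b=get_image("top")[150:330,170:410]
cv2.imwrite("pics/c5.png",cv2.vconcat([cv2.resize(a,(400,300)),cv2.resize(b,(400,300))]))
E
```

```text
clock: 19.4
position: [0.614, 0.1675, 0.136]
contact_force: [-3.0, -0.3, 12.8]
clock: 20.2
position: [0.4916, 0.1732, 0.2863]
contact_force: [0.2, 1.1, -0.1]
```

View pics/c5.png

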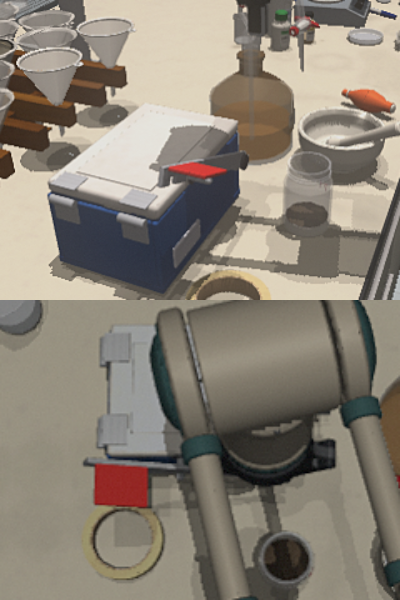

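The lid lies flat and shut and the stay is down (tab at scene crop (200,170)). The jar and tape are where they stood, and the hand is clear.

```bash
python3 -c "
from rig import manip;print(manip.sign_off())"
```

```text
the job is handed in; nothing more can be done
None
```

The chest lid is pressed fully shut past its catch, the stay is down on its pin, the jar and tape look unmoved, and I handed the job in at about 20 s; no verdict came back.

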